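Roll the guide roller up into its cleaning stand and lock it

ROBOT

A 6-joint arm with a two-finger parallel gripper is mounted at the origin on a cart in front of the work surface, level with it; the furniture and walls round the work are solid. World frame = base frame: x ahead of the robot, y to its left, z up, the work surface at z = 0. Lengths are in mm, angles in degrees, forces in N, time in s.
With the tool pointing down it reaches from about 300 to 775 mm from the base axis. Payload 14.6 kg.
Tool frame: the origin (TCP) lies on the centre line of the jaws, within the pads' length; the fingertips stand robot.tip_extent ahead of it and the grasp point (between the pads) is the TCP (robot.tip_extent is the distance from the TCP to the fingertips, in mm); z points along the fingers, y is the direction in which the jaws open and shut (so a half turn about z gives the same grasp; the last joint's range is limited). The gripper opens to 94 mm and grips with 3 to 60 N. Pads are 16 mm wide; open, the fingers measure 119 mm over their backs; the gripper's body (75 mm by 177 mm) begins 78 mm behind the grasp point.
Start: joints at [-73.029, 17.183, 87.147, -0, 75.671, -3.816], TCP at [195.184, -514.191, 224.446] pointing down, gripper open.
Joint ranges: [-173.82, 173.82], [-45.26, 126.66], [13.44, 144.39], [-59.66, 239.66], [0, 175.72], [-146.38, 146.38]. Speed limits (degrees/s): [127.2, 127.2, 147.25, 180, 180, 180].

INTERFACE

Orientations are given as a 3x3 rotation matrix whose columns are the frame's x, y, z axes.
In Python, from station import robot, viewer gives the robot as it stands.
- The arm moves only by the shell command python3 -m pendant 'ROWS' [FORCE]. ROWS is JSON, a list of rows, each an object of numbers: "dx", "dy", "dz": the shift along the tool's x, y, z in cm; "rx", "ry", "rz": the turn, a rotation vector about the tool's x, y, z in degrees; "grip": the closure, from 0 (fully open) to 1 (shut). In form: [{"dx": .., "dy": .., "dz": .., "rx": .., "ry": .., "rz": .., "grip": ..}, ...]. A call has 1 to 10 rows; each row shifts and turns the commanded pose from where the row before left it, along the tool's axes as they then stand; what a row does not reach is not made up. A row lasts 1/8 s, in which the tool goes at most 62.5 mm and 10.7 degrees, less where a joint would pass 70% of its speed; a pose out of reach is approached as far as the arm can. A call is refused whole if a number of a shift passes 6.25 or a number of a turn 10.7, either way. A call with a gripper value outside its range is refused whole. The fingers move at their own pace and stop on an object; FORCE is the grip in N (left out, the last holds). Time passes only in rows, so rows that do not move let the fingers close. It gives the time, the measured TCP pose, the force and the opening at its end, in the units of the state.
- robot.get_obs(): the state, without advancing time (a new reading comes with each control period).
- viewer.get_image(name): name is "side" or "top" or "wrist"; returns (picture, depth): 400x640x3 uint8, blue, green, red; 400x640 float32, mm along the optical axis (not along the pixel's ray), 0 where there is no reading.
- viewer.calibration(name): a dict with "K" (3x3 intrinsics, pixels), "k1" (the pictures are not rectified: a ray, as slopes to the right and down, at radius r is drawn at 1 + k1 r^2 times it, then the intrinsics apply), "T" (4x4, takes a point from camera to world coordinates). Camera axes: x right, y up, looking along -z (the intrinsics and any distortion apply to the point x, -y, -z); pixel columns grow to the right and rows downward; lengths in mm; the calibration is good to about 2 mm. A picture is of the moment at which its call begins: read the wrist's pose just before it. calibration takes no time and is no camera call; for the wrist camera it gives the pose at the moment of the call.
- robot.finish_job(): hands the job in, once; it reports no verdict.
The state is a dict: "time_s": time; "joint_positions": joint angles; "qd": joint speeds; "joint_torque": joint torques, N m; "position": TCP position; "tool_rot": TCP orientation; "contact_force": force on the tool from outside, world axes, zero at the start; "moment": the same for the moment, N m; "opening": finger opening in mm.
Only numpy, scipy, OpenCV 4.12 (cv2) and the standard library are available. Lean on these libraries where they do the work, as an engineer would, in place of code of your own. Each camera call takes 0.05 s, during which the arm holds its last target. There are 200 camera calls.

TASK

Slowly push the grey guide roller up the two ramp rails of the small steel stand with the fingertips, until it is fully home against the end stops and the sprung brass pawl has come up behind it. Never let it run away back down the ramp, and do not lift it. Then push the red knob so that the keeper swings shut over the end of the axle, and leave the other things on the table where they are.

Things in the scene. Friction and masses are not known exactly. Their poses are not given: they have to be found in the camera images.
- stand: Fixed steel cleaning stand for rollers, 216 mm long (x, uphill, roughly away from the robot), 164 mm wide (y to its left), origin under its centre on the table, z up. Two rails 8 mm wide at y = +-74 mm carry the axle ends. Clear width between its side plates 140 mm, 125 mm between the pawl's arms, empty above z = 40 mm but for roller and pawl. Guide strips outside the rails stand 12 mm above them.
- ramp_foot (a point): Where the rails begin to rise, midway between them, at rail height: stand x = -50, y = 0, z = 45 mm. From here towards -x the rails are level for 60 mm up to a lip 10 mm high; towards +x they rise at 10 degrees to the end stops.
- seat (a point): Where the roller's centre is when it is fully home, the axle against the upright faces of both end stops: stand x = +45, y = 0, z = 72 mm. The right (-y) stop has a fixed grey hood, 92 mm high, that the axle end passes under with 3 mm to spare; the left (+y) stop carries the keeper.
- roller: Loose film guide roller: grey shell, 50 mm diameter, 112 mm long, turning freely on a steel axle of 20 mm diameter, 150 mm long; about 0.6 kg. Origin at its middle, y along the axle (the body turns about y as it rolls). It waits on the level rails, centre 55 mm above the table. It rolls very easily and runs back down the ramp if let go; at home it settles back up to 5 mm onto the pawl.
- pawl (a joint): Sprung brass one-way pawl between the rails, rad: 0 = up (blocking), grows to 0.42 as it is pressed down. The passing axle presses its two sloping noses down (a push of some 3 N on the roller does it); they spring up behind the axle when it is at the stops.
- keeper (a joint): Swing keeper on the left (+y) stop, rad: 0 = shut (tongue points to the stand's -x, over the axle end), grows as it swings outward to the left; pi/2 = tongue points to +y; range 0 to 1.95. Its upright pivot pin is at stand x = +75, y = +77 mm. From above it turns anticlockwise to shut. Stiff: stays where it is left, about 1 N at the knob moves it; firm stop when shut.
- pawl_nose (a point): Middle between the tips of the pawl's two noses (the noses stand at y = +-65 mm of the stand, 5 mm thick); with the pawl up it is at stand x = +30 mm, 75 mm above the table.
- keeper_knob (a point): Middle of the keeper's upright red knob, 16 mm in diameter, 30 mm tall, 44 mm from the pivot pin; 107 mm above the table (the knob runs from 92 to 122 mm; the flat steel tongue under it is 6 mm thick, 22 mm wide).
- scraper: Bystander: scraper with a blue handle, 60x164x14 mm, lying flat; origin at the centre of its underside.
- steel_beaker: Bystander: plain steel beaker, 70 mm in diameter, 69 mm tall; origin at the centre of its underside.
- probe_thermometer: Bystander: white probe thermometer, 22x174x18 mm, lying flat; origin at the centre of its underside.
- cup_24: Bystander: round lidded cup of orange-brown paste, 104 mm in diameter, 46 mm tall; origin at the centre of its underside.
- cup_26: Bystander: another such cup, 104 mm in diameter, 46 mm tall; origin at the centre of its underside.
- shell (a joint): Turn of the roller's shell on its axle in the bearings, rad, free without end. With the shell held still by a fingertip it falls by 1 rad for every 10 mm that the axle rolls uphill and rises as the axle rolls back down.
Not all that is in view belongs to the job. Of the things like the roller, leave any that is pink; of the rest the smaller one is meant.

How it is judged:
By the outcome, as a careful person would: the job done as asked, in the order asked, and still so for the second after the job is handed in, with the robot touching nothing.
It also fails if it takes over 54 s, if anything falls off the work surface, if the arm or the gripper's body presses on something with over 40 N, if the wrist force passes 120 N, or if a joint passes its speed limit or range.

## Working session

There is one attempt and no reset: what is moved stays moved. The work goes in short steps, Python scripts to look and compute and a shell command to move; the robot and the scene stay as the last step left them, time stands still between calls to the robot, and variables do not carry over. Pictures are saved under pics/ and viewed, about 8 in all and at most 12, crops included, and the job is handed in when it is done.

```bash
mkdir -p pics; ls
cat > h.py <<'E'
import numpy as np,cv2
from station import robot,viewer
def shot(n,tag):
    c=viewer.calibration(n); im,d=viewer.get_image(n)
    np.savez(f'pics/{tag}.npz',im=im,d=d,K=c['K'],k1=c['k1'],T=c['T']); cv2.imwrite(f'pics/{tag}.png',im); return im,d,c
def load(tag):
    z=np.load(f'pics/{tag}.npz'); return z['im'],z['d'],dict(K=z['K'],k1=float(z['k1']),T=z['T'])
def cloud(d,c):
    h,w=d.shape; u,v=np.meshgrid(np.arange(w),np.arange(h)); p=np.stack([u,v],-1).reshape(-1,1,2).astype(float)
    n=cv2.undistortPoints(p,np.array(c['K']),np.array([c['k1'],0,0,0,0.])).reshape(h,w,2)
    P=np.stack([n[...,0]*d,-n[...,1]*d,-d],-1); T=np.array(c['T'])
    W=P@T[:3,:3].T+T[:3,3]; W[d<=0]=np.nan; return W
def project(X,c):
    T=np.linalg.inv(np.array(c['T'])); p=np.atleast_2d(X)@T[:3,:3].T+T[:3,3]; p=p*[1,-1,-1]
    return cv2.projectPoints(p,np.zeros(3),np.zeros(3),np.array(c['K']),np.array([c['k1'],0,0,0,0.]))[0].reshape(-1,2)
E
python3 - <<'E'
from h import *
print(robot.tip_extent); o=robot.get_obs(); print(o['position'],o['tool_rot'],o['contact_force'])
a=shot('top','top0');b=shot('side','side0')
for x in(a,b): print(np.array(x[2]['T']).round(2),np.array(x[2]['K'])[0])
E
```

```text
pics
19.0
[ 195.13555359 -513.99961801  223.91277684] [[ 9.34893406e-01  3.54928459e-01 -3.30307907e-04]
 [ 3.54928609e-01 -9.34892857e-01  1.01378223e-03]
 [ 5.10176604e-05 -1.06501404e-03 -9.99999432e-01]] [-0.43232591  1.35463615  0.52512451]
[[-1.00000e-02  1.00000e+00 -7.00000e-02  4.02530e+02]
 [-1.00000e+00 -1.00000e-02  2.00000e-02  1.67300e+01]
 [ 2.00000e-02  7.00000e-02  1.00000e+00  1.74586e+03]
 [ 0.00000e+00  0.00000e+00  0.00000e+00  1.00000e+00]] [467.22799842   0.         320.2279243 ]
[[-8.3000e-01  3.0000e-01 -4.6000e-01 -7.9590e+01]
 [-5.5000e-01 -4.7000e-01  6.9000e-01  9.0349e+02]
 [-1.0000e-02  8.3000e-01  5.6000e-01  8.2152e+02]
 [ 0.0000e+00  0.0000e+00  0.0000e+00  1.0000e+00]] [474.99262698   0.         322.02105929]
```

View pics/top0.png

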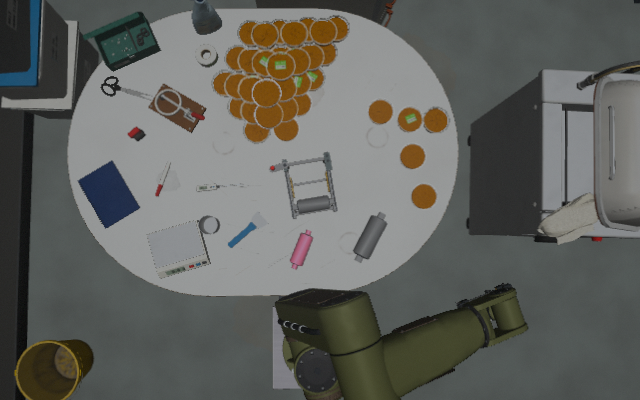

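View pics/side0.png

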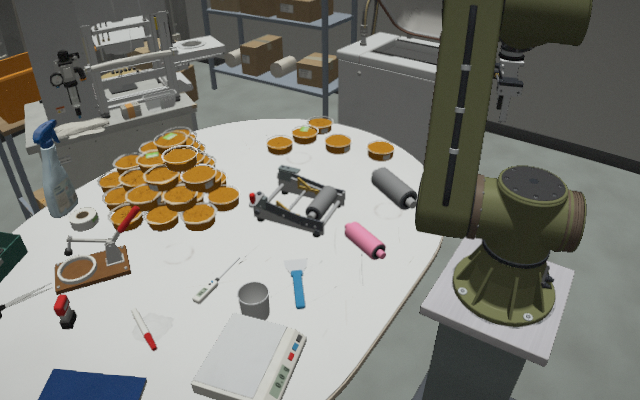

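Top picture: three roller-like things: grey on the stand (314,204), pink (301,249), and a larger grey one (370,237). Leaving the pink one, the smaller grey one is on the stand at (314,204). The keeper with its red knob is at (273,168), swung out to the left. I'll confirm in an enlarged crop.

Run:
```python
from h import *
im,d,c=load('top0'); im2,d2,c2=load('side0')
a=cv2.resize(im[140:280,255:400],None,fx=4,fy=4,interpolation=cv2.INTER_CUBIC)
b=cv2.resize(im2[155:265,240:420],(800,489),interpolation=cv2.INTER_CUBIC)
cv2.imwrite('pics/c1.png',a);cv2.imwrite('pics/c2.png',b)
for n,(i,dd,cc) in dict(top=(im,d,c),side=(im2,d2,c2)).items():
    W=cloud(dd,cc); x,y,z=[W[...,k] for k in range(3)]
    m=(x>250)&(x<560)&(y>-180)&(y<260)
    hsv=cv2.cvtColor(i,cv2.COLOR_BGR2HSV)
    red=m&((hsv[...,0]<6)|(hsv[...,0]>174))&(hsv[...,1]>150)&(hsv[...,2]>80)&(z>60)
    print(n,'table z',np.nanmedian(z[m&(z<20)]),'red',red.sum(),W[red].mean(0) if red.any() else None, W[red].min(0),W[red].max(0))
    s=m&(z>15)&(x>320)&(y<100)
    for lo,hi in((20,50),(50,62),(62,75),(75,90),(90,130)):
        q=W[s&(z>lo)&(z<=hi)]; print(lo,hi,len(q),q.min(0).round() if len(q) else '',q.max(0).round() if len(q) else '')
```

```text
Traceback (most recent call last):
ValueError: zero-size array to reduction operation minimum which has no identity
```

View pics/c1.png

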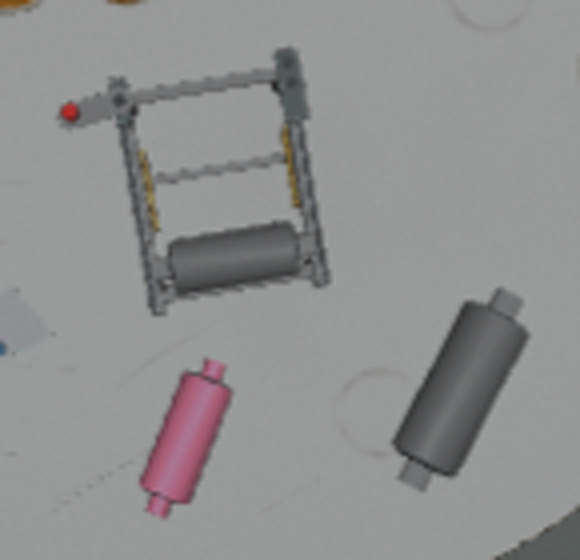

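View pics/c2.png

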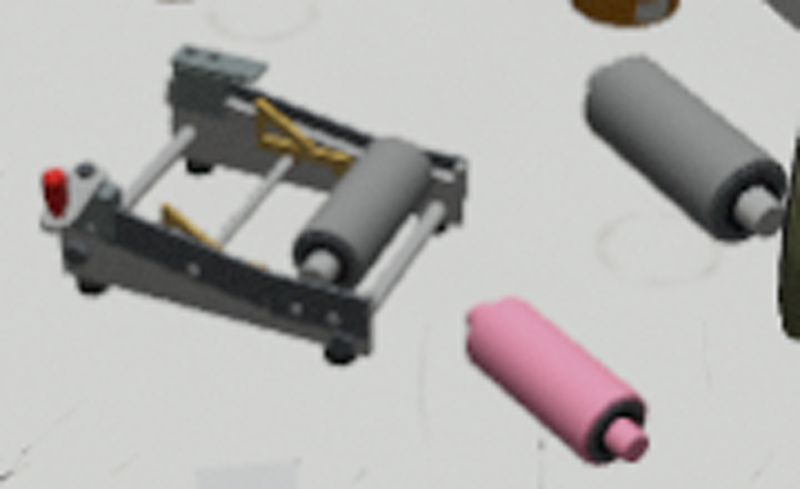

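Crops confirm: small grey roller on the stand, keeper swung out left (knob at crop (69,113)), pink and larger grey rollers lie on the table. Now numbers for the coarse pose.

```bash
cat > fit.py <<'E'
from h import *
from scipy.optimize import least_squares
def S(p,P):
    a=np.radians(p[2]); P=np.atleast_2d(P); return np.c_[p[0]+P[:,0]*np.cos(a)-P[:,1]*np.sin(a),p[1]+P[:,0]*np.sin(a)+P[:,1]*np.cos(a),P[:,2]]
E
python3 - <<'E'
from fit import *
import warnings;warnings.simplefilter('ignore')
im,d,c=load('top0')
print('depth at knob/roller/table',d[160:176,268:280:4].round(),d[204,314],d[225,330])
pix=lambda u,v:(255+(u+.5)/4-.5,140+(v+.5)/4-.5)
obs=np.array([pix(158,310),pix(324,283),pix(234,255)])
mod=np.array([[-112,82,55],[-112,-82,55],[-80,0,80]])
f=lambda p:(project(S(p[:3],np.r_[mod[:2],[[p[3],0,75]],[[75,77,95]],[[75-44*np.cos(p[4]),77+44*np.sin(p[4]),122]]]),c)-np.r_[obs,[pix(118,99)],[pix(69,113)]]).ravel()
r=least_squares(f,[430,20,9,-80,1.5]);print(r.x,f(r.x).reshape(-1,2).round(1))
W=cloud(d,c);m=(np.abs(W[...,0]-430)<160)&(np.abs(W[...,1]-20)<140)&(W[...,2]>15);print(m.sum(),np.nanmax(W[m],0),np.nanmedian(W[220:230,325:335].reshape(-1,3),0))
E
```

```text
depth at knob/roller/table [[1760. 1755. 1755.]
 [1757. 1759. 1757.]
 [1763. 1755. 1754.]
 [1762. 1764. 1760.]
 [1757. 1757. 1757.]
 [1754. 1767. 1663.]
 [1753. 1632. 1662.]
 [1748. 1640. 1665.]
 [1762. 1632. 1667.]
 [1749. 1635. 1665.]
 [1757. 1668. 1667.]
 [1750. 1664. 1757.]
 [   0. 1763. 1755.]
 [1763. 1761. 1764.]
 [1755. 1760. 1754.]
 [1747. 1756. 1746.]] 1671.2926 1743.3302
[600.75808037  16.78605452   9.35530442 -76.27162619   1.41016568] [[-1.8  0.3]
 [ 1.3 -0.8]
 [-0.1  0. ]
 [ 0.3  0.6]
 [ 0.2 -0.1]]
1304 [589.56995968 130.01811711 664.95796185] [ 4.49734180e+02 -5.84714465e+01  3.95223553e-01]
```

```bash
python3 -m pendant '[{"dx":2.4,"dy":-1.8,"dz":-1},{"dx":4.8,"dy":-3.6,"dz":-1},{"dx":4.8,"dy":-3.6,"dz":-1},{"dx":4.8,"dy":-3.6,"dz":-1},{"dx":4.8,"dy":-3.6},{"dx":4.8,"dy":-3.6},{"dx":4.8,"dy":-3.6},{"dx":4.8,"dy":-3.6},{"dx":4.8,"dy":-3.6},{"dx":2.4,"dy":-1.8}]'
python3 -m pendant '[{"dx":2.0,"dy":-1.5,"dz":-1,"rz":5.5},{"rz":6},{"grip":0.36}]'
python3 - <<'E'
from h import *
o=robot.get_obs();print(o['time_s'],o['position'],o['tool_rot'],o['opening'],o['contact_force']);_,_,c=shot('wrist','w0');print(np.array(c['T']).round(2),c['K'][0])
E
```

```text
0.1 [ 195.13862483 -513.9971334   223.95481986] [[ 9.34890029e-01  3.54937380e-01 -2.99425194e-04]
 [ 3.54937500e-01 -9.34889527e-01  9.71073651e-04]
 [ 6.47408595e-05 -1.01412430e-03 -9.99999484e-01]] 93.86323504203563 [ 0.53941782 -0.87491772 -0.17185537]
[[ 3.6000e-01  9.0000e-01  2.6000e-01  2.7372e+02]
 [-9.3000e-01  3.4000e-01  1.0000e-01 -4.8537e+02]
 [-0.0000e+00 -2.8000e-01  9.6000e-01  3.8338e+02]
 [ 0.0000e+00  0.0000e+00  0.0000e+00  1.0000e+00]] [299.43211516   0.         324.62296281]$[0]: bad value
$[0]: bad value
```

View pics/w0.png

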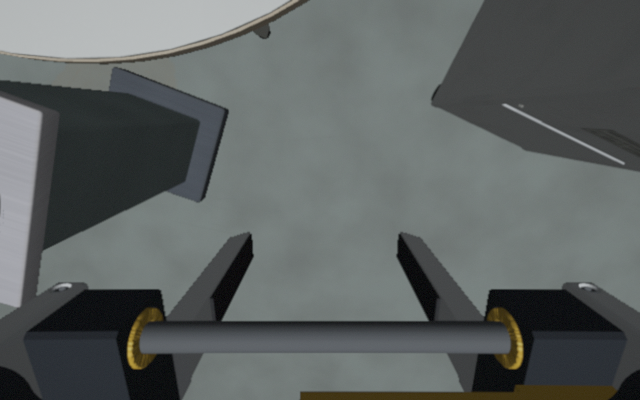

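The wrist view shows only floor and cart (the move was refused): rows seem to need every key.

```bash
python3 -m pendant '[{"dx":2.4,"dy":-1.8,"dz":-1,"rx":0,"ry":0,"rz":0,"grip":0.36},{"dx":4.8,"dy":-3.6,"dz":-1,"rx":0,"ry":0,"rz":0,"grip":0.36},{"dx":4.8,"dy":-3.6,"dz":-1,"rx":0,"ry":0,"rz":0,"grip":0.36},{"dx":4.8,"dy":-3.6,"dz":-1,"rx":0,"ry":0,"rz":0,"grip":0.36},{"dx":4.8,"dy":-3.6,"dz":0,"rx":0,"ry":0,"rz":0,"grip":0.36},{"dx":4.8,"dy":-3.6,"dz":0,"rx":0,"ry":0,"rz":0,"grip":0.36},{"dx":4.8,"dy":-3.6,"dz":0,"rx":0,"ry":0,"rz":0,"grip":0.36},{"dx":4.8,"dy":-3.6,"dz":0,"rx":0,"ry":0,"rz":0,"grip":0.36},{"dx":4.8,"dy":-3.6,"dz":0,"rx":0,"ry":0,"rz":0,"grip":0.36},{"dx":2.4,"dy":-1.8,"dz":0,"rx":0,"ry":0,"rz":0,"grip":0.36}]' 20
python3 -m pendant '[{"dx":2,"dy":-1.5,"dz":-1,"rx":0,"ry":0,"rz":5.5,"grip":0.36},{"dx":0,"dy":0,"dz":0,"rx":0,"ry":0,"rz":6,"grip":0.36},{"dx":0,"dy":0,"dz":0,"rx":0,"ry":0,"rz":0,"grip":0.36}]'
python3 - <<'E'
from h import *
o=robot.get_obs();print(o['time_s'],o['position'],o['tool_rot'].round(3) if hasattr(o['tool_rot'],'round') else o['tool_rot'],o['opening'],o['contact_force']);_,_,c=shot('wrist','w1')
E
```

```text
time_s: 1.4
position: [484.9, -55.5, 264.2]
tool_rot: [[0.934, 0.357, -0.0], [0.357, -0.934, 0.0], [-0.0, -0.0, -1.0]]
contact_force: [0.8, -1.4, -0.2]
opening: 60.3
time_s: 1.78
position: [497.4, -36.7, 274.2]
tool_rot: [[0.987, 0.162, -0.001], [0.162, -0.987, 0.0], [-0.0, -0.0, -1.0]]
contact_force: [-0.8, -0.4, 1.7]
opening: 60.0
1.775 [497.40363627 -36.6806881  274.18731691] [[ 0.987  0.162 -0.001]
 [ 0.162 -0.987  0.   ]
 [-0.    -0.    -1.   ]] 60.025187784148486 [-0.82967    -0.44475635  1.73902064]
```

View pics/w1.png

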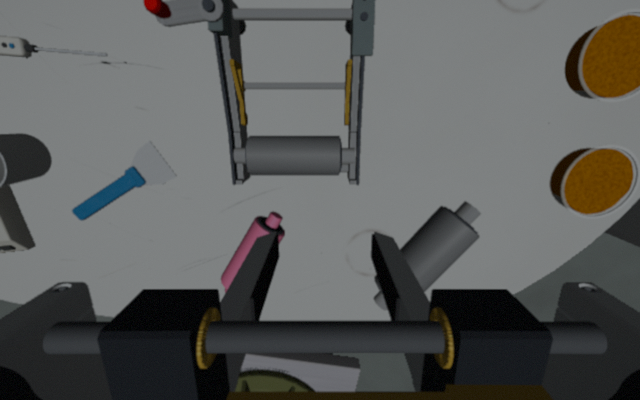

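Wrist view: roller at (293,155), pawl noses (239,92)/(348,92), keeper pivot (212,12), knob (155,5), hood (363,25). I'll fit the stand from the rails' and roller's depth here.

Run:
```python
from fit import *
import warnings;warnings.simplefilter('ignore')
im,d,c=load('w1');W=cloud(d,c)
print('table',np.nanmedian(W[220:235,150:200].reshape(-1,3),0))
p0=[600.8,16.8,9.36]
R=W[137:175,248:341].reshape(-1,3);R=R[R[:,2]>45]
# cylinder fit: axis point + yaw, r=25
f=lambda q:np.hypot((R[:,0]-q[0])*np.cos(q[1])+(R[:,1]-0)*np.sin(q[1]),R[:,2]-q[2])-25
r=least_squares(f,[525,np.radians(9),55],loss='soft_l1');q=r.x;print('cyl',q[0],np.degrees(q[1]),q[2],np.abs(r.fun).mean())
a=q[1];l=R@[-np.sin(a),np.cos(a),0];print('along y range',np.percentile(l,[0,1,99,100]))
# brass
hsv=cv2.cvtColor(im,cv2.COLOR_BGR2HSV)
br=(hsv[...,0]>12)&(hsv[...,0]<30)&(hsv[...,1]>110)&(hsv[...,2]>60);br[130:]=0;br[:,:220]=0;br[:,370:]=0
for s in (slice(0,290),slice(290,640)):
    m=np.zeros_like(br);m[:,s]=br[:,s];v,u=np.nonzero(m);print('brass',m.sum(),u.min(),u.max(),v.min(),v.max(),'top',W[v.min()+1,u[v==v.min()+1]].mean(0))
red=((hsv[...,0]<6)|(hsv[...,0]>174))&(hsv[...,1]>150);red[30:]=0;print('red',red.sum(),np.nanmedian(W[red],0))
# predicted pixels
for lab,P in dict(FL=[-112,82,55],FR=[-112,-82,55],nL=[30,65,75],nR=[30,-65,75],pin=[75,77,98],hoodR=[45,-77,92]).items(): print(lab,project(S(p0,P),c).round(1))
big=cv2.resize(im[0:200,140:400],None,fx=3,fy=3,interpolation=cv2.INTER_CUBIC);cv2.imwrite('pics/c3.png',big)
```

```text
table [374.78435714 177.61470471  -0.75443032]
cyl 523.602530003075 9.365463401687398 53.818269730253164 0.5317727340108565
along y range [-137.38739807 -135.81856912  -27.25034623  -24.22338323]
brass 327 230 245 59 124 top [618.11547124  85.77899595  73.86031252]
brass 308 345 351 59 124 top [639.27927264 -42.38392281  74.73740536]
red 307 [646.66649725 143.06660137 118.0221786 ]
FL [[232.6 181.4]]
FR [[359.5 181.4]]
nL [[231.3  58.1]]
nR [[350.4  58.3]]
pin [[207.6   3.1]]
hoodR [[363.9  39.3]]
```

View pics/c3.png

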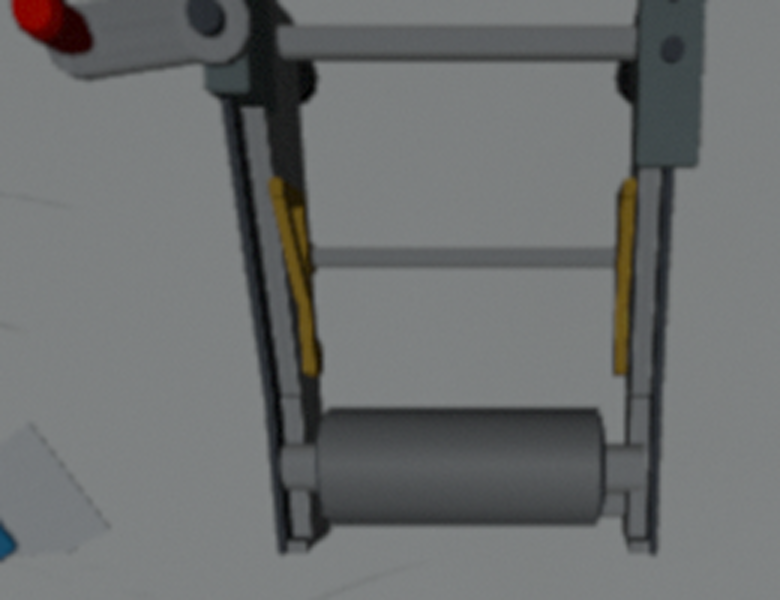

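```bash
python3 -m pendant '[{"dx":-0.6,"dy":-1.8,"dz":4,"rx":0,"ry":0,"rz":0,"grip":0.36},{"dx":-0.6,"dy":-1.8,"dz":4,"rx":0,"ry":0,"rz":0,"grip":0.36},{"dx":0,"dy":0,"dz":3.5,"rx":0,"ry":0,"rz":0,"grip":0.36},{"dx":0,"dy":0,"dz":3.5,"rx":0,"ry":0,"rz":0,"grip":0.36},{"dx":0,"dy":0,"dz":2,"rx":0,"ry":0,"rz":0,"grip":0.36},{"dx":0,"dy":0,"dz":2,"rx":0,"ry":0,"rz":0,"grip":0.36},{"dx":0,"dy":0,"dz":1,"rx":0,"ry":0,"rz":0,"grip":0.36},{"dx":0,"dy":0,"dz":0.5,"rx":0,"ry":0,"rz":0,"grip":0.36},{"dx":0,"dy":0,"dz":0,"rx":0,"ry":0,"rz":0,"grip":0.36}]'
cat > st.py <<'E'
from fit import *
def rep(p=(599.5,16.8,9.36)):
    o=robot.get_obs(); a=np.radians(p[2]); x,y,z=o['position']; u,v=x-p[0],y-p[1]; ca,sa=np.cos(a),np.sin(a)
    F=o['contact_force']; print('t',o['time_s'],'stand xyz',np.round([u*ca+v*sa,-u*sa+v*ca,z],1),'F stand',np.round([F[0]*ca+F[1]*sa,-F[0]*sa+F[1]*ca,F[2]],1),'open',round(o['opening'],1))
def roller(tag,p=(599.5,16.8,9.36)):
    im,d,c=shot('top',tag);W=cloud(d,c)-[p[0],p[1],0];a=np.radians(p[2]);s=W[...,0]*np.cos(a)+W[...,1]*np.sin(a);l=-W[...,0]*np.sin(a)+W[...,1]*np.cos(a)
    return im,d,c,s,l,W[...,2]
E
python3 -c "from st import *;rep()"
```

```text
time_s: 2.95
position: [479.9, -3.3, 69.7]
tool_rot: [[0.987, 0.162, 0.0], [0.162, -0.987, 0.0], [0.0, 0.0, -1.0]]
contact_force: [0.5, 0.2, -0.4]
opening: 60.2
t 2.95 stand xyz [-121.3   -0.4   69.7] F stand [ 0.6  0.1 -0.4] open 60.2
```

```bash
python3 -m pendant '[{"dx":0.25,"dy":0,"dz":0,"rx":0,"ry":0,"rz":0,"grip":0.36},{"dx":0.25,"dy":0,"dz":0,"rx":0,"ry":0,"rz":0,"grip":0.36},{"dx":0.25,"dy":0,"dz":0,"rx":0,"ry":0,"rz":0,"grip":0.36},{"dx":0.25,"dy":0,"dz":0,"rx":0,"ry":0,"rz":0,"grip":0.36},{"dx":0.25,"dy":0,"dz":0,"rx":0,"ry":0,"rz":0,"grip":0.36},{"dx":0.25,"dy":0,"dz":0,"rx":0,"ry":0,"rz":0,"grip":0.36},{"dx":0.25,"dy":0,"dz":0,"rx":0,"ry":0,"rz":0,"grip":0.36},{"dx":0.25,"dy":0,"dz":0,"rx":0,"ry":0,"rz":0,"grip":0.36},{"dx":0.25,"dy":0,"dz":0,"rx":0,"ry":0,"rz":0,"grip":0.36},{"dx":0.25,"dy":0,"dz":0,"rx":0,"ry":0,"rz":0,"grip":0.36}]'
python3 - <<'E'
from st import *
import warnings;warnings.simplefilter('ignore')
rep()
im,d,c=shot('side','s1')
b=cv2.resize(im[150:240,240:360],(800,600),interpolation=cv2.INTER_CUBIC);cv2.imwrite('pics/s1c.png',b)
E
```

```text
time_s: 4.2
position: [504.6, 0.8, 69.4]
tool_rot: [[0.987, 0.161, -0.0], [0.161, -0.987, 0.0], [-0.0, -0.0, -1.0]]
contact_force: [-0.7, -0.6, -0.4]
opening: 60.0
t 4.2 stand xyz [-96.2  -0.4  69.4] F stand [-0.8 -0.5 -0.4] open 60.0
```

View pics/s1c.png

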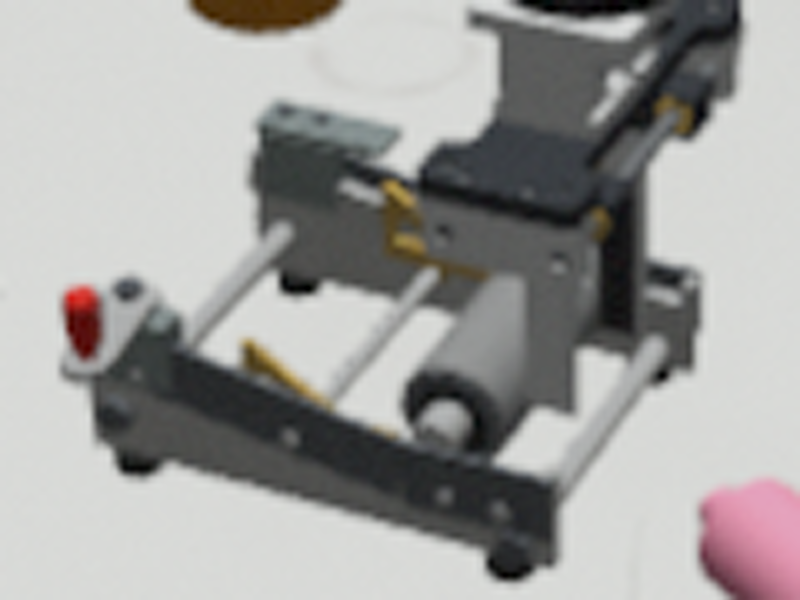

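Picture: fingers stand behind the shell (tip around (545,400)), roller moved to about the ramp foot, pawl noses up at (400,190) and (250,345). Continue up the ramp.

```bash
python3 -m pendant '[{"dx":0.25,"dy":0,"dz":0,"rx":0,"ry":0,"rz":0,"grip":0.36},{"dx":0.25,"dy":0,"dz":0,"rx":0,"ry":0,"rz":0,"grip":0.36},{"dx":0.25,"dy":0,"dz":0,"rx":0,"ry":0,"rz":0,"grip":0.36},{"dx":0.25,"dy":0,"dz":0,"rx":0,"ry":0,"rz":0,"grip":0.36},{"dx":0.25,"dy":0,"dz":-0.04,"rx":0,"ry":0,"rz":0,"grip":0.36},{"dx":0.25,"dy":0,"dz":-0.04,"rx":0,"ry":0,"rz":0,"grip":0.36},{"dx":0.25,"dy":0,"dz":-0.04,"rx":0,"ry":0,"rz":0,"grip":0.36},{"dx":0.25,"dy":0,"dz":-0.04,"rx":0,"ry":0,"rz":0,"grip":0.36},{"dx":0.25,"dy":0,"dz":-0.04,"rx":0,"ry":0,"rz":0,"grip":0.36},{"dx":0.25,"dy":0,"dz":-0.04,"rx":0,"ry":0,"rz":0,"grip":0.36}]'
python3 -m pendant '[{"dx":0.25,"dy":0,"dz":-0.04,"rx":0,"ry":0,"rz":0,"grip":0.36},{"dx":0.25,"dy":0,"dz":-0.04,"rx":0,"ry":0,"rz":0,"grip":0.36},{"dx":0.25,"dy":0,"dz":-0.04,"rx":0,"ry":0,"rz":0,"grip":0.36},{"dx":0.25,"dy":0,"dz":-0.04,"rx":0,"ry":0,"rz":0,"grip":0.36},{"dx":0.25,"dy":0,"dz":-0.04,"rx":0,"ry":0,"rz":0,"grip":0.36},{"dx":0.25,"dy":0,"dz":-0.04,"rx":0,"ry":0,"rz":0,"grip":0.36},{"dx":0.25,"dy":0,"dz":-0.04,"rx":0,"ry":0,"rz":0,"grip":0.36},{"dx":0.25,"dy":0,"dz":-0.04,"rx":0,"ry":0,"rz":0,"grip":0.36},{"dx":0.25,"dy":0,"dz":-0.04,"rx":0,"ry":0,"rz":0,"grip":0.36},{"dx":0.25,"dy":0,"dz":-0.04,"rx":0,"ry":0,"rz":0,"grip":0.36}]'
python3 -c "
from st import *
rep()
im,d,c,s,l,z=roller('t2')
m=(z>60)&(z<115)&(abs(l)<58)&(abs(s)<115)
for a in range(-70,60,8):
    q=z[m&(s>a)&(s<=a+8)];print(a,len(q),np.round(np.percentile(q,[10,50,90]),0) if len(q) else '')"
```

```text
time_s: 5.5
position: [529.3, 4.8, 71.9]
tool_rot: [[0.987, 0.161, 0.0], [0.161, -0.987, -0.0], [0.0, 0.0, -1.0]]
contact_force: [-0.9, 0.0, -0.1]
opening: 59.9
time_s: 6.75
position: [553.9, 8.9, 75.8]
tool_rot: [[0.987, 0.161, -0.0], [0.161, -0.987, -0.0], [-0.0, -0.0, -1.0]]
contact_force: [-3.2, -0.3, -0.6]
opening: 60.2
t 6.75 stand xyz [-46.3  -0.4  75.8] F stand [-3.2  0.2 -0.6] open 60.2
-70 0 
-62 0 
-54 0 
-46 0 
-38 0 
-30 0 
-22 0 
-14 0 
-6 0 
2 0 
10 0 
18 0 
26 0 
34 0 
42 0 
50 0 
58 0
```

```bash
python3 -m pendant '[{"dx":0.25,"dy":0,"dz":-0.04,"rx":0,"ry":0,"rz":0,"grip":0.36},{"dx":0.25,"dy":0,"dz":-0.04,"rx":0,"ry":0,"rz":0,"grip":0.36},{"dx":0.25,"dy":0,"dz":-0.04,"rx":0,"ry":0,"rz":0,"grip":0.36},{"dx":0.25,"dy":0,"dz":-0.04,"rx":0,"ry":0,"rz":0,"grip":0.36},{"dx":0.25,"dy":0,"dz":-0.04,"rx":0,"ry":0,"rz":0,"grip":0.36},{"dx":0.25,"dy":0,"dz":-0.04,"rx":0,"ry":0,"rz":0,"grip":0.36},{"dx":0.25,"dy":0,"dz":-0.04,"rx":0,"ry":0,"rz":0,"grip":0.36},{"dx":0.25,"dy":0,"dz":-0.04,"rx":0,"ry":0,"rz":0,"grip":0.36},{"dx":0.25,"dy":0,"dz":-0.04,"rx":0,"ry":0,"rz":0,"grip":0.36},{"dx":0.25,"dy":0,"dz":-0.04,"rx":0,"ry":0,"rz":0,"grip":0.36}]'
python3 -m pendant '[{"dx":0.25,"dy":0,"dz":-0.04,"rx":0,"ry":0,"rz":0,"grip":0.36},{"dx":0.25,"dy":0,"dz":-0.04,"rx":0,"ry":0,"rz":0,"grip":0.36},{"dx":0.25,"dy":0,"dz":-0.04,"rx":0,"ry":0,"rz":0,"grip":0.36},{"dx":0.25,"dy":0,"dz":-0.04,"rx":0,"ry":0,"rz":0,"grip":0.36},{"dx":0.25,"dy":0,"dz":-0.04,"rx":0,"ry":0,"rz":0,"grip":0.36},{"dx":0.25,"dy":0,"dz":-0.04,"rx":0,"ry":0,"rz":0,"grip":0.36},{"dx":0.25,"dy":0,"dz":-0.04,"rx":0,"ry":0,"rz":0,"grip":0.36}]'
python3 -c "
from st import *
rep()"
```

```text
time_s: 8.05
position: [578.7, 12.9, 79.9]
tool_rot: [[0.987, 0.161, 0.0], [0.161, -0.987, 0.0], [0.0, 0.0, -1.0]]
contact_force: [-1.3, 0.4, -0.2]
opening: 60.1
time_s: 8.93
position: [596.0, 15.8, 82.7]
tool_rot: [[0.987, 0.161, 0.0], [0.161, -0.987, 0.0], [0.0, 0.0, -1.0]]
contact_force: [-2.3, 1.1, -0.5]
opening: 60.2
t 8.925 stand xyz [-3.6 -0.5 82.7] F stand [-2.1  1.5 -0.5] open 60.2
```

```bash
python3 -m pendant '[{"dx":0.2,"dy":0,"dz":-0.03,"rx":0,"ry":0,"rz":0,"grip":0.36},{"dx":0.2,"dy":0,"dz":-0.03,"rx":0,"ry":0,"rz":0,"grip":0.36},{"dx":0.2,"dy":0,"dz":-0.03,"rx":0,"ry":0,"rz":0,"grip":0.36},{"dx":0.2,"dy":0,"dz":-0.03,"rx":0,"ry":0,"rz":0,"grip":0.36},{"dx":0.2,"dy":0,"dz":-0.03,"rx":0,"ry":0,"rz":0,"grip":0.36},{"dx":0.2,"dy":0,"dz":-0.03,"rx":0,"ry":0,"rz":0,"grip":0.36}]'
python3 -m pendant '[{"dx":0.1,"dy":0,"dz":0,"rx":0,"ry":0,"rz":0,"grip":0.36},{"dx":0.1,"dy":0,"dz":0,"rx":0,"ry":0,"rz":0,"grip":0.36}]'
python3 -c "
from st import *
rep()"
```

```text
time_s: 9.68
position: [607.8, 17.6, 84.5]
tool_rot: [[0.987, 0.161, 0.0], [0.161, -0.987, -0.0], [0.0, 0.0, -1.0]]
contact_force: [-1.0, 0.3, 0.9]
opening: 60.3
time_s: 9.93
position: [609.6, 17.9, 84.4]
tool_rot: [[0.987, 0.161, -0.0], [0.161, -0.987, -0.0], [-0.0, 0.0, -1.0]]
contact_force: [-0.6, 0.1, -0.6]
opening: 60.3
t 9.925 stand xyz [10.1 -0.5 84.4] F stand [-0.5  0.1 -0.6] open 60.3
```

```bash
for i in 1 ; do python3 -m pendant '[{"dx":0.1,"dy":0,"dz":0,"rx":0,"ry":0,"rz":0,"grip":0.36},{"dx":0.1,"dy":0,"dz":0,"rx":0,"ry":0,"rz":0,"grip":0.36}]'; done
python3 -c "
from st import *
rep()
im,d,c=shot('side','s2')
cv2.imwrite('pics/s2c.png',cv2.resize(im[150:240,240:360],(800,600),interpolation=cv2.INTER_CUBIC))"
```

```text
time_s: 10.18
position: [610.4, 18.0, 83.8]
tool_rot: [[0.987, 0.161, -0.004], [0.161, -0.987, -0.0], [-0.004, -0.0, -1.0]]
contact_force: [-11.7, -2.9, 0.8]
opening: 60.3
t 10.175 stand xyz [10.9 -0.5 83.8] F stand [-12.   -0.9   0.8] open 60.3
```

View pics/s2c.png

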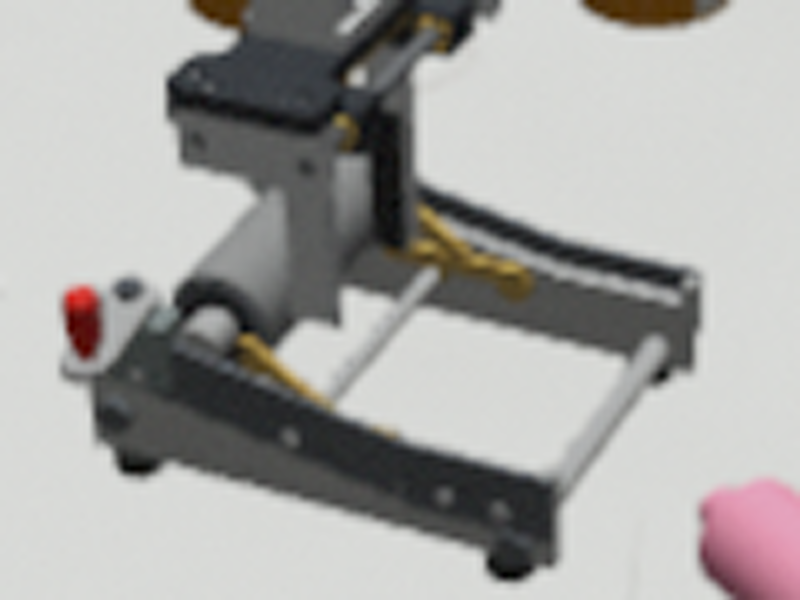

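Picture: axle end at (210,325) at the left stop, the brass nose (245,340) risen behind it; 12 N confirms the stops. Withdraw slowly and check that it holds.

```bash
python3 -m pendant '[{"dx":-0.2,"dy":0,"dz":0,"rx":0,"ry":0,"rz":0,"grip":0.36},{"dx":-0.2,"dy":0,"dz":0,"rx":0,"ry":0,"rz":0,"grip":0.36},{"dx":-0.2,"dy":0,"dz":0,"rx":0,"ry":0,"rz":0,"grip":0.36},{"dx":-0.2,"dy":0,"dz":0,"rx":0,"ry":0,"rz":0,"grip":0.36},{"dx":-0.2,"dy":0,"dz":0,"rx":0,"ry":0,"rz":0,"grip":0.36},{"dx":-0.2,"dy":0,"dz":0,"rx":0,"ry":0,"rz":0,"grip":0.36},{"dx":-0.2,"dy":0,"dz":0,"rx":0,"ry":0,"rz":0,"grip":0.36},{"dx":0,"dy":0,"dz":0,"rx":0,"ry":0,"rz":0,"grip":0.36}]'
python3 -c "
from st import *
rep()
im,d,c=shot('side','s3')
cv2.imwrite('pics/s3c.png',cv2.resize(im[150:240,240:360],(800,600),interpolation=cv2.INTER_CUBIC))"
```

```text
time_s: 11.22
position: [597.7, 16.0, 84.5]
tool_rot: [[0.987, 0.161, 0.0], [0.161, -0.987, 0.0], [0.0, -0.0, -1.0]]
contact_force: [-1.0, -0.1, -1.0]
opening: 60.6
t 11.225 stand xyz [-2.  -0.5 84.5] F stand [-1.  0. -1.] open 60.6
```

View pics/s3c.png

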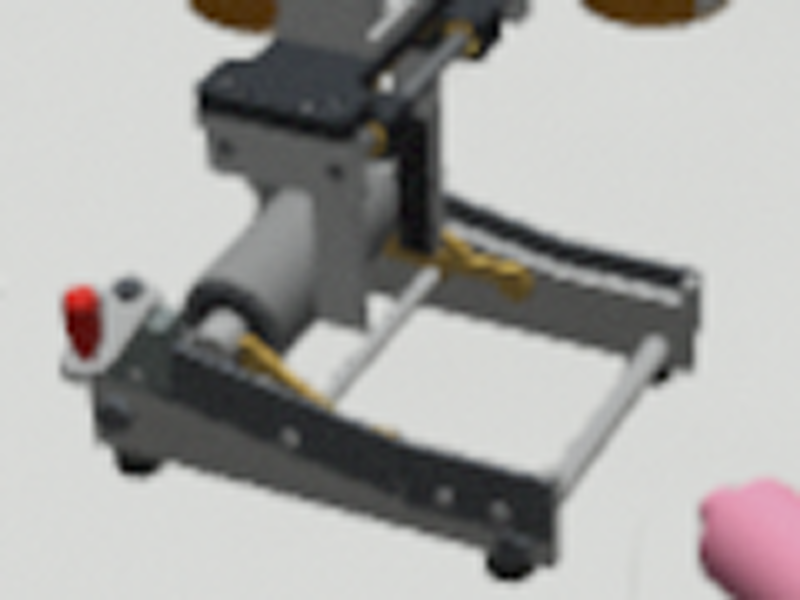

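Roller has settled a few mm back onto the pawl nose (axle (225,328), nose (245,345)) while the fingers left by 13 mm; it holds. Now retreat, go up and over to the outer far side of the knob, turning by 49.5°.

```bash
python3 -m pendant '[{"dx":-1,"dy":0,"dz":0,"rx":0,"ry":0,"rz":0,"grip":0.36},{"dx":-1,"dy":0,"dz":-1,"rx":0,"ry":0,"rz":0,"grip":0.36},{"dx":0,"dy":0,"dz":-3,"rx":0,"ry":0,"rz":0,"grip":0.36},{"dx":0,"dy":0,"dz":-4,"rx":0,"ry":0,"rz":0,"grip":1},{"dx":0,"dy":0,"dz":-4,"rx":0,"ry":0,"rz":0,"grip":1},{"dx":2.7,"dy":-3.55,"dz":0,"rx":0,"ry":0,"rz":0,"grip":1},{"dx":2.7,"dy":-3.55,"dz":0,"rx":0,"ry":0,"rz":0,"grip":1},{"dx":2.7,"dy":-3.55,"dz":0,"rx":0,"ry":0,"rz":0,"grip":1},{"dx":2.7,"dy":-3.55,"dz":0,"rx":0,"ry":0,"rz":0,"grip":1},{"dx":0,"dy":0,"dz":0,"rx":0,"ry":0,"rz":-9.9,"grip":1}]'
python3 -m pendant '[{"dx":0,"dy":0,"dz":0,"rx":0,"ry":0,"rz":-9.9,"grip":1},{"dx":0,"dy":0,"dz":0,"rx":0,"ry":0,"rz":-9.9,"grip":1},{"dx":0,"dy":0,"dz":0,"rx":0,"ry":0,"rz":-9.9,"grip":1},{"dx":0,"dy":0,"dz":0,"rx":0,"ry":0,"rz":-9.9,"grip":1},{"dx":0,"dy":0,"dz":0,"rx":0,"ry":0,"rz":0,"grip":1}]'
python3 - <<'E'
from st import *
rep()
c49,s49=np.cos(np.radians(49.5)),np.sin(np.radians(49.5))
th=np.radians(np.arange(81,-1,-8.1)); k=np.c_[75-44*np.cos(th),77+44*np.sin(th)]+16*np.array([c49,s49])
print(k[0],k[-1]); D=np.diff(k,axis=0); print(np.c_[D@[c49,s49],D@[s49,-c49]].round(1))
im,d,c=shot('top','t3')
s=None
E
```

```text
time_s: 12.52
position: [661.6, 172.8, 204.4]
tool_rot: [[0.943, 0.334, -0.0], [0.334, -0.943, 0.0], [-0.0, -0.0, -1.0]]
contact_force: [0.4, -0.3, -0.3]
opening: 0.3
time_s: 13.15
position: [661.3, 170.2, 205.2]
tool_rot: [[0.519, 0.855, 0.001], [0.855, -0.519, 0.0], [0.0, 0.0, -1.0]]
contact_force: [-0.2, 0.7, 0.1]
opening: 0.7
t 13.15 stand xyz [ 86.  141.3 205.2] F stand [-0.1  0.7  0.1] open 0.7
[ 78.50805231 132.62478244] [41.39116877 89.16649545]
[[-5.  -3.7]
 [-5.5 -3. ]
 [-5.8 -2.2]
 [-6.1 -1.3]
 [-6.2 -0.4]
 [-6.2  0.4]
 [-6.1  1.3]
 [-5.8  2.2]
 [-5.5  3. ]
 [-5.   3.7]]
```

```bash
python3 -m pendant '[{"dx":0,"dy":0,"dz":3,"rx":0,"ry":0,"rz":0,"grip":1},{"dx":0,"dy":0,"dz":3,"rx":0,"ry":0,"rz":0,"grip":1},{"dx":0,"dy":0,"dz":1.6,"rx":0,"ry":0,"rz":0,"grip":1},{"dx":0,"dy":0,"dz":1,"rx":0,"ry":0,"rz":0,"grip":1},{"dx":0,"dy":0,"dz":0,"rx":0,"ry":0,"rz":0,"grip":1},{"dx":-0.4,"dy":0,"dz":0,"rx":0,"ry":0,"rz":0,"grip":1},{"dx":-0.4,"dy":0,"dz":0,"rx":0,"ry":0,"rz":0,"grip":1},{"dx":-0.35,"dy":0,"dz":0,"rx":0,"ry":0,"rz":0,"grip":1}]'
python3 -c "from st import *;rep()"
python3 -m pendant '[{"dx":-0.5,"dy":-0.37,"dz":0,"rx":0,"ry":0,"rz":0,"grip":1},{"dx":-0.55,"dy":-0.3,"dz":0,"rx":0,"ry":0,"rz":0,"grip":1},{"dx":-0.58,"dy":-0.22,"dz":0,"rx":0,"ry":0,"rz":0,"grip":1}]'
```

```text
time_s: 14.2
position: [655.6, 161.6, 119.3]
tool_rot: [[0.518, 0.855, 0.001], [0.855, -0.518, 0.003], [0.003, -0.001, -1.0]]
contact_force: [-2.4, 14.7, 3.0]
opening: 0.6
t 14.2 stand xyz [ 78.9 133.8 119.3] F stand [-0.  14.9  3. ] open 0.6
time_s: 14.58
position: [639.4, 151.1, 118.7]
tool_rot: [[0.518, 0.855, 0.0], [0.855, -0.518, 0.0], [0.0, 0.0, -1.0]]
contact_force: [-1.2, 1.8, 1.0]
opening: 0.6
```

```bash
python3 -m pendant '[{"dx":-0.61,"dy":-0.13,"dz":0,"rx":0,"ry":0,"rz":0,"grip":1},{"dx":-0.62,"dy":-0.04,"dz":0,"rx":0,"ry":0,"rz":0,"grip":1},{"dx":-0.62,"dy":0.04,"dz":0,"rx":0,"ry":0,"rz":0,"grip":1},{"dx":-0.61,"dy":0.13,"dz":0,"rx":0,"ry":0,"rz":0,"grip":1}]'
python3 -m pendant '[{"dx":-0.58,"dy":0.22,"dz":0,"rx":0,"ry":0,"rz":0,"grip":1},{"dx":-0.55,"dy":0.3,"dz":0,"rx":0,"ry":0,"rz":0,"grip":1},{"dx":-0.4,"dy":0.3,"dz":0,"rx":0,"ry":0,"rz":0,"grip":1}]'
python3 -c "from st import *;rep()"
```

```text
time_s: 15.08
position: [626.8, 129.6, 118.4]
tool_rot: [[0.518, 0.855, 0.0], [0.855, -0.518, -0.0], [-0.0, 0.0, -1.0]]
contact_force: [-0.8, 0.8, 0.2]
opening: 0.1
time_s: 15.45
position: [626.0, 113.0, 118.5]
tool_rot: [[0.518, 0.855, 0.0], [0.855, -0.518, 0.001], [0.001, -0.001, -1.0]]
contact_force: [-0.7, 22.0, 1.0]
opening: 0.2
t 15.45 stand xyz [ 41.8  90.6 118.5] F stand [ 2.9 21.9  1. ] open 0.2
```

22 N at the predicted shut position: the firm stop. Back off, lift, and look.

```bash
python3 -m pendant '[{"dx":0.5,"dy":0,"dz":0,"rx":0,"ry":0,"rz":0,"grip":1},{"dx":2,"dy":0,"dz":0,"rx":0,"ry":0,"rz":0,"grip":1},{"dx":1,"dy":0,"dz":-3,"rx":0,"ry":0,"rz":0,"grip":1},{"dx":0,"dy":0,"dz":-5,"rx":0,"ry":0,"rz":0,"grip":1},{"dx":-4,"dy":0,"dz":-4,"rx":0,"ry":0,"rz":0,"grip":1},{"dx":-5,"dy":0,"dz":-3,"rx":0,"ry":0,"rz":0,"grip":1},{"dx":-5,"dy":0,"dz":0,"rx":0,"ry":0,"rz":0,"grip":1},{"dx":-5,"dy":0,"dz":0,"rx":0,"ry":0,"rz":0,"grip":1},{"dx":0,"dy":0,"dz":0,"rx":0,"ry":0,"rz":0,"grip":1}]'
python3 - <<'E'
from st import *
import warnings;warnings.simplefilter('ignore')
rep()
im,d,c=shot('side','s4');iw,dw,cw=shot('wrist','w4')
p=(599.5,16.8,9.36)
W=cloud(d,c);hsv=cv2.cvtColor(im,cv2.COLOR_BGR2HSV)
red=((hsv[...,0]<6)|(hsv[...,0]>174))&(hsv[...,1]>150)&(W[...,2]>85)&(abs(W[...,0]-620)<60)&(abs(W[...,1]-110)<70)
q=np.nanmedian(W[red],0)-[*p[:2],0];a=np.radians(p[2]);print('knob stand',q[0]*np.cos(a)+q[1]*np.sin(a),-q[0]*np.sin(a)+q[1]*np.cos(a),q[2])
A=cv2.resize(im[150:240,240:360],(600,450),interpolation=cv2.INTER_CUBIC)
cv2.imwrite('pics/s4c.png',A)
cv2.imwrite('pics/s4w.png',iw)
E
```

```text
time_s: 16.58
position: [544.8, -22.0, 269.1]
tool_rot: [[0.521, 0.854, 0.001], [0.854, -0.521, -0.001], [-0.0, 0.001, -1.0]]
contact_force: [0.1, 1.5, -0.1]
opening: 0.4
t 16.575 stand xyz [-60.3 -29.4 269.1] F stand [ 0.4  1.4 -0.1] open 0.4
knob stand 27.380376672540216 84.21748729515245 112.3825396468643
```

View pics/s4c.png

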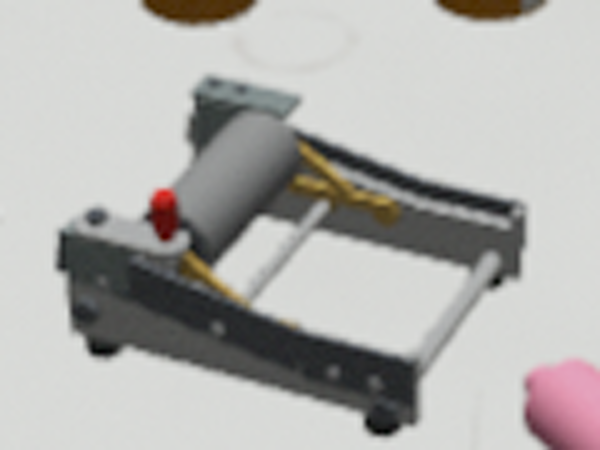

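The keeper is shut over the axle end: knob at (163,215), tongue pointing downhill. The pawl is up behind the axle at (195,270) and (305,155), and the arm is clear. The measured knob surface point (27, 84) fits a shut knob centred at (31, 77), seen from its camera side.

```bash
python3 -c "
from h import *
robot.finish_job();print(robot.get_obs()['time_s'])"
```

```text
the job is handed in; nothing more can be done
the job is handed in; nothing more can be done
```

I pushed the small grey roller slowly (about 20 mm/s, never lifted) up the ramp to the end stops. I then pushed the red knob until the keeper was shut, and handed the job in at about 16.7 s.

- **Roller home:** the push met 12 N at the predicted stop position. After I withdrew the fingers, the roller settled a few mm back and held on the raised pawl.
- **Keeper shut:** it stopped firmly at 22 N. In the last picture the tongue lies over the axle end, and the knob's visible surface fits the shut position.
- **Other things on the table:** my paths kept clear of them, and the last picture shows the pink roller where it was. I did not re-measure the scraper, beaker, thermometer or cups.

**What did not go as planned:**
- The first move was refused because its rows lacked some keys, so nothing moved.
- The top camera's mid-ramp check of the roller gave no points above the stand, probably because the arm was in the way. I relied on force and the side view instead.
- The fingers met the knob about 1 mm early with 15 N, mostly sideways, before it began to swing.

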